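# Hang the slicing disc on the vegetable cutter's slanted drive spindle

## Task

Fit the slicing disc (the one with two long knives, not the grating disc with many small holes) to the vegetable cutter: carry it by its hub, slip it onto the slanted drive spindle along the spindle's axis, and when it stops on the drive key turn it under light pressure until it drops over the key and hangs fully home against the flange. Never force it against the machine, and leave the grating disc and the other kitchen things where they are.

Things in the scene. Friction and masses are not known exactly. Their poses are not given: they have to be found in the camera images.
- slicer: Slicing disc, 180 mm across, about 0.45 kg, lying flat, hub up; two long curved knives 3 mm proud of the 5 mm steel plate, rim 8 mm high. Origin: centre of the underside; z along the hub, out of the knife side. Black hub block in the middle, 46 mm tall from the underside, 56 mm long (x), 40 mm wide (y), flat sides at y = +-20 mm.
- hub_grip (a point): Where to grip the slicing disc: on the hub's axis, 29 mm above the underside, fingers on the flats (closing along the disc's y). Keep fingertips at least 9 mm above the underside, clear of plate and rim. A 19.8 mm wide bore runs right through the hub along z.
- hub_groove (a point): Centre of the slicing disc's underside. There a cross-shaped groove, arms along the disc's x and y, 9.2 mm wide and 11 mm deep, crosses the bore: it drops over the spindle's drive key at every quarter turn, within 3 to 5 degrees, best when hub and spindle are centred.
- bowl: Slanted aluminium bowl of the vegetable cutter, fixed, open. Origin: on the drive spindle's axis at the face of the drive flange (52 mm across), where a disc's underside rests when home. z: out along the spindle, 40 degrees off vertical. Bowl 206 mm across inside, floor 14 mm below the flange face, rim 25 mm above it, outlet at its low side (-x).
- nose (a point): Tip of the drive spindle, 50 mm above the flange face on its axis. The spindle is 18 mm thick; its last 12 mm taper to 9 mm. Same axes as the bowl.
- key_top (a point): On the spindle's axis, 8 mm above the flange face: top of the steel drive key, a flat bar 6 mm wide, 32 mm long, 8 mm high, lying across the spindle on the flange. Its direction differs each time and is not measured (these axes are the bowl's); a stiff gear motor holds it (about 0.25 Nm). A disc whose groove is not over the key stops on its top, 8 mm short of home.
- grater: Grating disc (bystander): same size and hub, but covered with rings of small rasp holes and without knives. Origin: centre of the underside, z up. May lie at either disc place.
- jar: Closed glass jar (bystander), 72 mm across, 105 mm tall; origin: centre of the underside.
- bowl_small: White ceramic bowl (bystander), 124 mm across, 55 mm high; origin: centre of the underside.
- brush: Brush with a wooden handle (bystander), lying on the counter near the vegetable cutter.
- pepper: Loose green pepper (bystander), about 130 mm long and 34 mm thick, on the counter near the discs.
Mind the look-alikes: they are no part of the job. What is shaped like the slicer but green is not meant.

How it is judged:
By the outcome, as a careful person would: the job done as asked, in the order asked, and still so for the second after the job is handed in, with the robot touching nothing.
It also fails if it takes over 64 s, if anything falls off the work surface, if the arm or the gripper's body presses on something with over 40 N, if the wrist force passes 120 N, or if a joint passes its speed limit or range.

## Robot

A 6-joint arm with a two-finger parallel gripper is mounted at the origin on the work surface. World frame = base frame: x ahead of the robot, y to its left, z up, the work surface at z = 0. Lengths are in m, angles in degrees, forces in N, time in s.
With the tool pointing down it reaches from about 0.35 to 0.875 m from the base axis. Payload 4.2 kg.
Tool frame: the origin (TCP) lies midway between the tips of the shut fingers; the grasp point (between the pads) lies 19 mm behind it (r.grasp_offset is the distance from the TCP to the grasp point, in m); z points along the fingers, y is the direction in which the jaws open and shut (so a half turn about z gives the same grasp; the last joint's range is limited). The gripper opens to 87 mm and grips with 3 to 60 N. Pads are 19 mm wide; open, the fingers measure 117 mm over their backs; the gripper's body (75 mm by 190 mm) begins 51 mm behind the grasp point.
Start: joints at [-57.834, 22.042, 0.453, 0, -68.411, -14.817], TCP at [0.186, -0.597, 0.202] pointing down, gripper open.
Joint ranges: [-179.83, 179.83], [-69.29, 118.12], [-61.27, 80.66], [-181.25, 117.63], [-171.15, -9.14], [-177.46, 177.46]. Speed limits (degrees/s): [159.86, 159.86, 180, 180, 180, 180].

## Interface

Orientations are given as a 3x3 rotation matrix whose columns are the frame's x, y, z axes.
In Python, from station import r gives the robot as it stands.
- The arm moves only by the shell command python3 -m crank 'ROWS'. ROWS is JSON, a list of rows, each a list of 3 entries, a list of its own where there are three numbers: the closure, from -1 (fully open) to 1 (shut), so that 0 is half open, then the shift along the tool's x, y, z as a fraction of full scale, then the turn, a rotation vector about the tool's x, y, z as a fraction of full scale. In form: [[fingers, [dx, dy, dz], [wx, wy, wz]], ...]. A call has 1 to 8 rows; each row shifts and turns the commanded pose from where the row before left it, along the tool's axes as they then stand; what a row does not reach is not made up. Full scale, the value 1, is 100 mm for a shift and 45 degrees for a turn. A row lasts 1/10 s, in which the tool goes at most 50 mm and 8.59 degrees, less where a joint would pass 70% of its speed; a pose out of reach is approached as far as the arm can. A call with a number of a shift or a turn outside -1 to 1 is refused whole. A call with a gripper value outside its range is refused whole. The fingers move at their own pace and stop on an object; the grip force is fixed at half the most. Time passes only in rows, so rows that do not move let the fingers close. It gives the time, the measured TCP pose, the force and the opening at its end, in the units of the state.
- r.sense(): the state, without advancing time (a new reading comes with each control period).
- r.capture(name): name is "side" or "top"; returns a dict with "img" (420x560x3 uint8, blue, green, red), "fx", "fy", "cx", "cy" (pixels), "R" (3x3) and "t" (3): a world point X has camera coordinates R X + t. Camera axes: x right, y down, z forward; pixel columns grow to the right and rows downward; lengths in m; the calibration is good to about 2 mm. A picture is of the moment at which its call begins. There is no depth.
- r.finish_job(): hands the job in, once; it reports no verdict.
The state is a dict: "time_s": time; "joints": joint angles; "joint_velocities": joint speeds; "effort": joint torques, N m; "tcp_pos": TCP position; "ee_rot": TCP orientation; "wrist_force": force on the tool from outside, world axes, zero at the start; "moment": the same for the moment, N m; "gripper_width": opening from 0.0 (shut) to 1.0 (fully open).
Only numpy, scipy, OpenCV 4.12 (cv2) and the standard library are available. Lean on these libraries where they do the work, as an engineer would, in place of code of your own. Each camera call takes 0.05 s, during which the arm holds its last target.

## Working session

There is one attempt and no reset: what is moved stays moved. The work goes in short steps, Python scripts to look and compute and a shell command to move; the robot and the scene stay as the last step left them, time stands still between calls to the robot, and variables do not carry over. Pictures are saved under pics/ and viewed, and the job is handed in when it is done.

```bash
ls; mkdir -p pics
python3 - <<'E'
from station import r
import cv2
print(r.sense(), r.grasp_offset)
for n in("side","top"):
    c=r.capture(n); cv2.imwrite(f"pics/{n}0.png",c["img"]); print(n,{k:c[k] for k in c if k!="img"})
E
```

```text
pics
{'time_s': 0.0, 'joints': array([-5.78349478e+01,  2.20900200e+01,  3.78030394e-01, -2.94517908e-02,
       -6.84116103e+01, -1.48169291e+01]), 'joint_velocities': array([ 0.11484883,  0.12288869, -0.00630767,  0.10149201, -0.00892163,
       -0.09631654]), 'effort': array([ 4.58209779e-04, -3.90667140e+01,  1.87406945e+01,  4.21984926e+00,
        1.10422817e-02, -2.02498554e-04]), 'tcp_pos': array([ 0.18617944, -0.59592753,  0.20105433]), 'ee_rot': array([[-9.54567193e-01, -2.97994833e-01, -7.43783436e-04],
       [-2.97995747e-01,  9.54564930e-01,  2.08054326e-03],
       [ 8.99984444e-05,  2.20766264e-03, -9.99997559e-01]]), 'wrist_force': array([-0.29724188,  0.62444575, -0.65205018]), 'moment': array([-0.04486699, -0.0302733 ,  0.01014468]), 'gripper_width': 0.9999485619130806} 0.0187
side {'fx': 484.99625749677574, 'fy': 484.99625749677574, 'cx': 276.75723780112565, 'cy': 214.98632661327997, 'R': array([[-0.74355345, -0.66863108,  0.00779411],
       [-0.39514322,  0.4299575 , -0.81178715],
       [ 0.53943498, -0.60668693, -0.58390142]]), 't': array([0.32688361, 0.34818591, 0.90121867])}
top {'fx': 456.67080439138607, 'fy': 456.67080439138607, 'cx': 278.23366616142783, 'cy': 208.0324221311652, 'R': array([[ 0.00233129, -0.99988674,  0.01486857],
       [-0.99819407, -0.00321934, -0.05998533],
       [ 0.0600264 , -0.01470188, -0.99808852]]), 't': array([-0.06415711,  0.45579137,  1.48113441])}
```

View pics/side0.png

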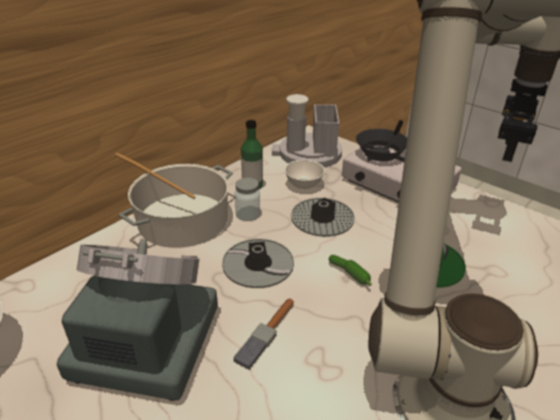

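View pics/top0.png

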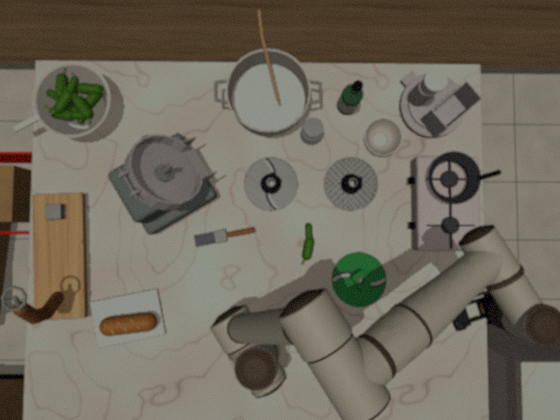

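Top view: the candidates are the steel disc with two curved knives at (270,184), the grating disc with hole rings at (351,183) and the green disc look-alike at (359,280). The cutter is at (165,172) and the brush at (225,236). I choose the disc at (270,184) and check it in a crop.

Run:
```python
import cv2,numpy as np
t=cv2.imread("pics/top0.png");s=cv2.imread("pics/side0.png")
a=cv2.resize(t[150:220,235:310],None,fx=5,fy=5,interpolation=cv2.INTER_CUBIC)
b=cv2.resize(s[230:295,210:305],None,fx=4.2,fy=5.4,interpolation=cv2.INTER_CUBIC)
a=a[:350];b=b[:350]
cv2.imwrite("pics/crop1.png",np.hstack([a,b]))
cv2.imwrite("pics/crop2.png",cv2.resize(t[125:240,100:225],None,fx=5,fy=5,interpolation=cv2.INTER_CUBIC))
cv2.imwrite("pics/crop3.png",cv2.resize(s[230:395,55:225],None,fx=3.6,fy=3.6,interpolation=cv2.INTER_CUBIC))
```

```text
(no output)
```

View pics/crop1.png

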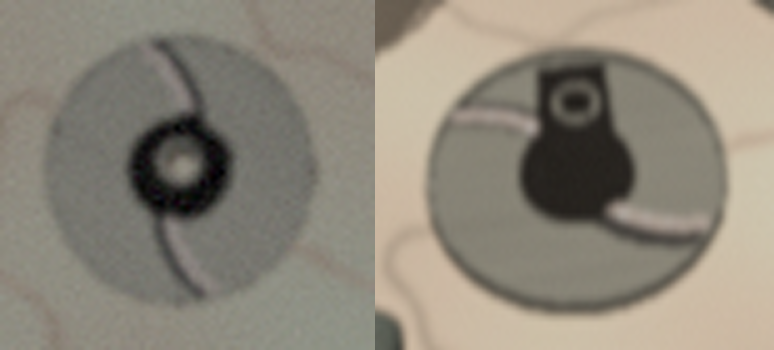

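View pics/crop2.png

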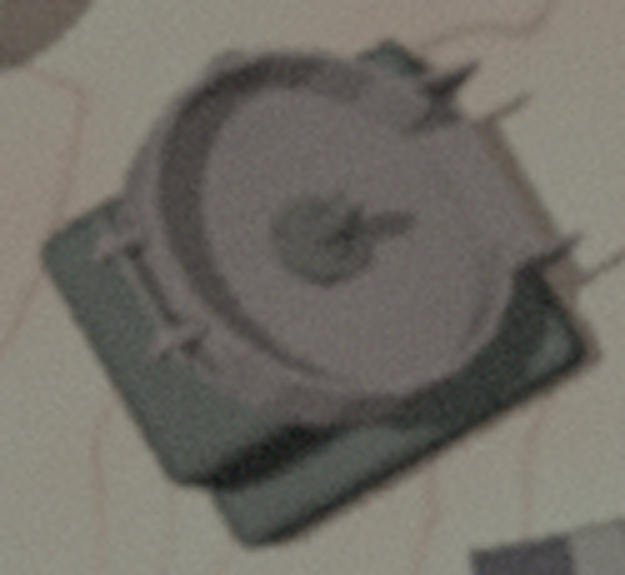

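View pics/crop3.png

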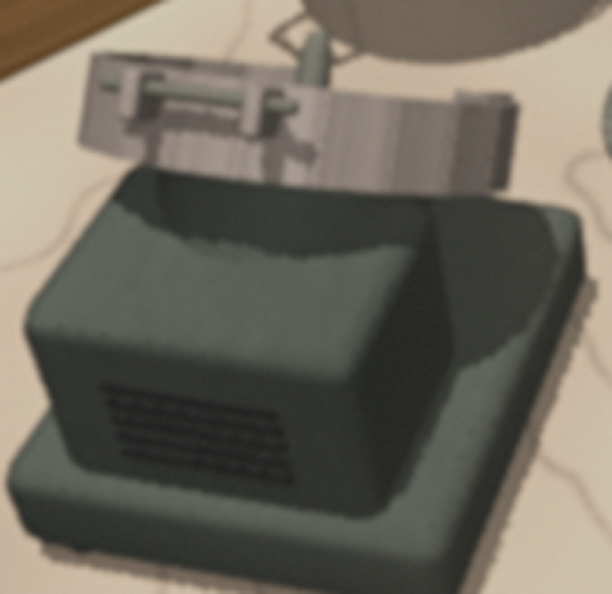

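The crop confirms that the disc at (270,184) has two long knives and is steel, so it is the slicer. Next I enlarge its hub and the cutter's spindle with more contrast.

```bash
cat > h.py <<'E'
import numpy as np,cv2
from station import r
def ray(c,uv):
    d=np.array([(uv[0]-c["cx"])/c["fx"],(uv[1]-c["cy"])/c["fy"],1.]);R=np.array(c["R"])
    d=R.T@d; o=-R.T@np.array(c["t"]); return o,d/np.linalg.norm(d)
def onplane(c,uv,z):
    o,d=ray(c,uv); return o+d*(z-o[2])/d[2]
def tri(c1,u1,c2,u2):
    o1,d1=ray(c1,u1);o2,d2=ray(c2,u2)
    A=np.c_[d1,-d2];s=np.linalg.lstsq(A,o2-o1,rcond=None)[0]
    p,q=o1+d1*s[0],o2+d2*s[1];return (p+q)/2,np.linalg.norm(p-q)
def proj(c,X):
    p=np.array(c["R"])@np.asarray(X)+np.array(c["t"]);return np.array([c["fx"]*p[0]/p[2]+c["cx"],c["fy"]*p[1]/p[2]+c["cy"]])
E
python3 - <<'E'
import cv2,numpy as np
t=cv2.imread("pics/top0.png").astype(float);s=cv2.imread("pics/side0.png").astype(float)
def sv(im,y0,y1,x0,x1,f,lo,hi,n):
    a=np.clip((im[y0:y1,x0:x1]-lo)/(hi-lo),0,1)**.7*255
    cv2.imwrite(n,cv2.resize(a.astype('uint8'),None,fx=f,fy=f,interpolation=cv2.INTER_NEAREST))
sv(t,168,200,254,288,16,0,80,"pics/hubt.png")
sv(s,235,275,235,285,14,0,90,"pics/hubs.png")
sv(t,155,190,148,190,16,40,130,"pics/spt.png")
sv(s,232,285,75,205,6,30,220,"pics/sps.png")
E
```

```text
(no output)
```

View pics/hubt.png

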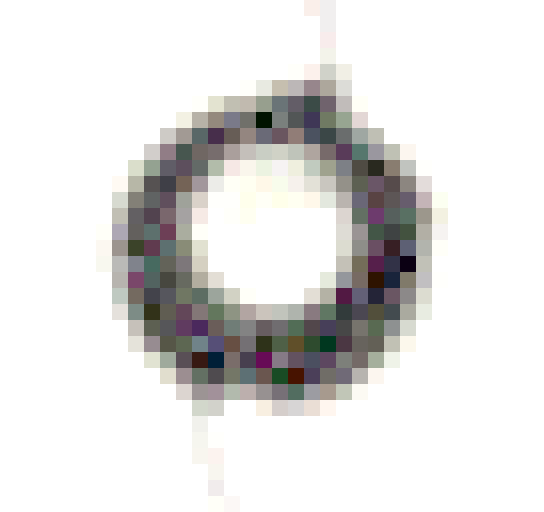

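View pics/hubs.png

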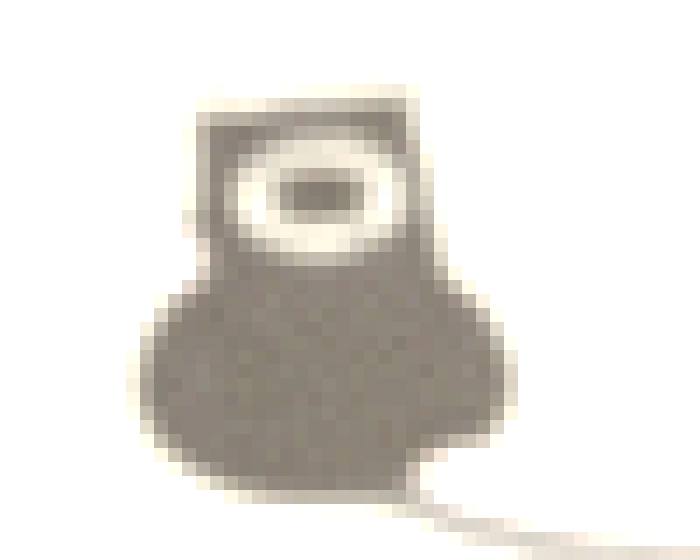

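View pics/spt.png

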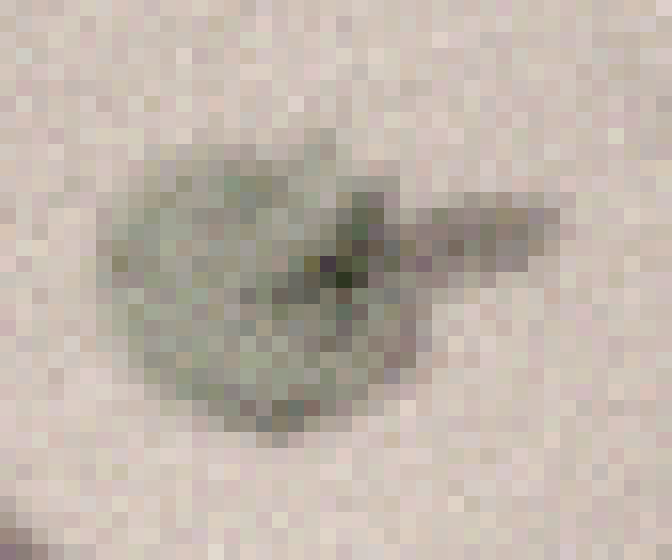

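View pics/sps.png

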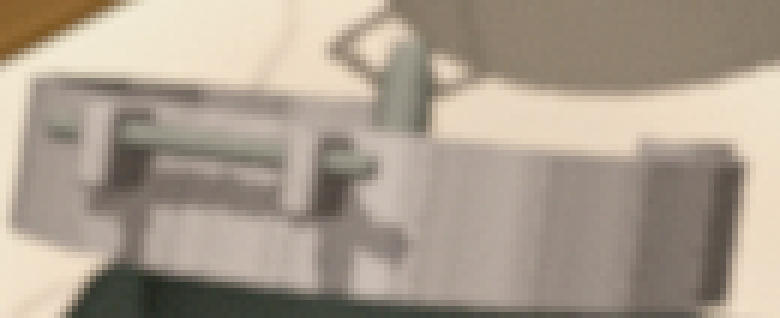

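Run:
```python
from h import *
T=r.capture("top");S=r.capture("side")
for c in(T,S): print("cam",-np.array(c["R"]).T@c["t"])
o,d=ray(S,(142.8,238.3))
for z in np.arange(.16,.36,.02):
    X=o+d*(z-o[2])/d[2]; print(z,X.round(3),proj(T,X).round(1))
# disc
t=T["img"]
print(onplane(T,(271,184),.005),onplane(T,(270.6,183),.046), onplane(S,(257.5,262),.005), onplane(S,(258,249.5),.046))
```

```text
cam [ 0.36621064 -0.04090704  1.50659796]
cam [-0.10551014  0.61561699  0.80632794]
0.16 [0.645 0.201 0.16 ] [190.5 141.3]
0.18 [0.622 0.213 0.18 ] [184.7 147.7]
0.19999999999999998 [0.599 0.226 0.2  ] [178.8 154.4]
0.21999999999999997 [0.575 0.239 0.22 ] [172.7 161.2]
0.23999999999999996 [0.552 0.252 0.24 ] [166.4 168.3]
0.25999999999999995 [0.529 0.265 0.26 ] [159.9 175.7]
0.2799999999999999 [0.506 0.278 0.28 ] [153.1 183.3]
0.29999999999999993 [0.482 0.291 0.3  ] [146.1 191.1]
0.31999999999999995 [0.459 0.303 0.32 ] [138.8 199.3]
0.3399999999999999 [0.436 0.316 0.34 ] [131.3 207.7]
[ 0.53599049 -0.03893681  0.005     ] [ 0.53457989 -0.03769447  0.046     ] [ 0.5359546  -0.03528264  0.005     ] [ 0.53413185 -0.03605601  0.046     ]
```

Run:
```python
from h import *
for n in("top","side"):
    im=np.mean([r.capture(n)["img"].astype(float) for _ in range(12)],0)
    np.save(f"{n}_avg.npy",im)
t=np.load("top_avg.npy");s=np.load("side_avg.npy")
def sv(im,y0,y1,x0,x1,f,lo,hi,n):
    a=np.clip((im[y0:y1,x0:x1]-lo)/(hi-lo),0,1)*255
    cv2.imwrite(n,cv2.resize(a.astype('uint8'),None,fx=f,fy=f,interpolation=cv2.INTER_CUBIC))
sv(t,158,192,148,190,18,50,125,"pics/spt2.png")
sv(t,125,215,115,225,7,30,150,"pics/bowlt2.png")
sv(s,230,262,130,165,18,60,220,"pics/sps2.png")
```

```text
(no output)
```

View pics/spt2.png

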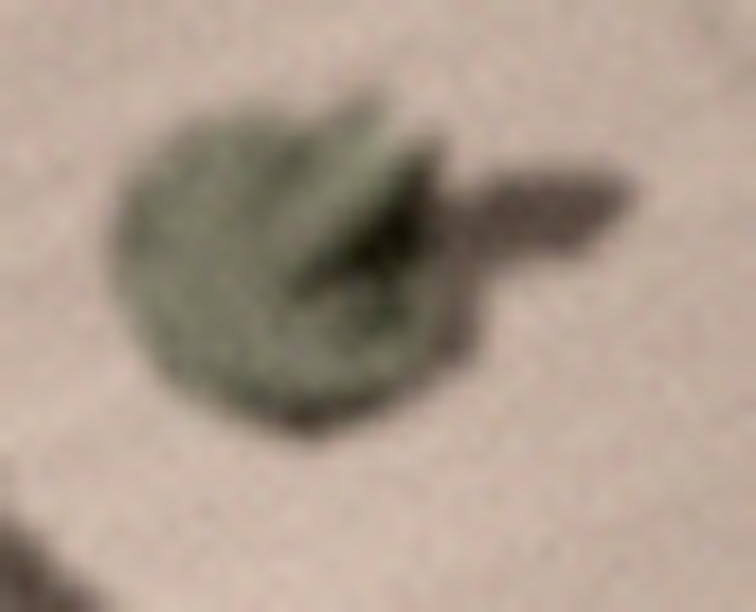

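View pics/bowlt2.png

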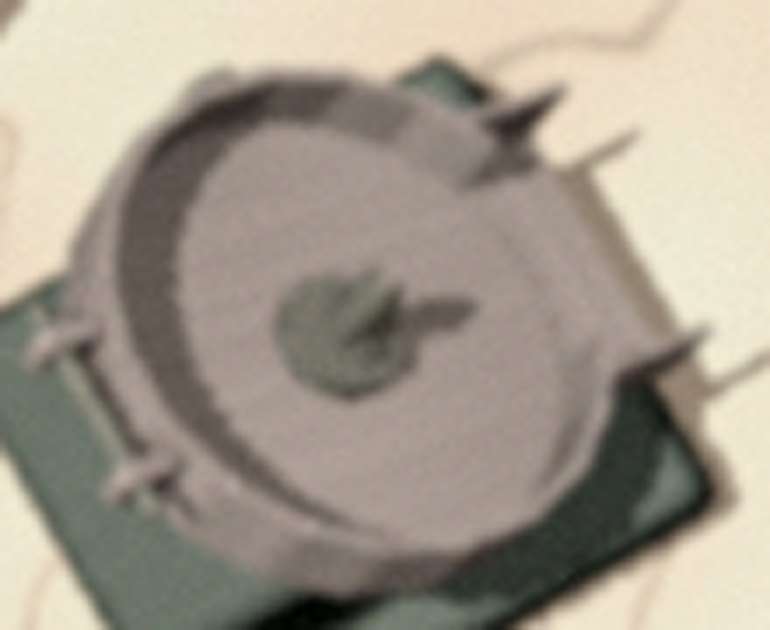

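View pics/sps2.png

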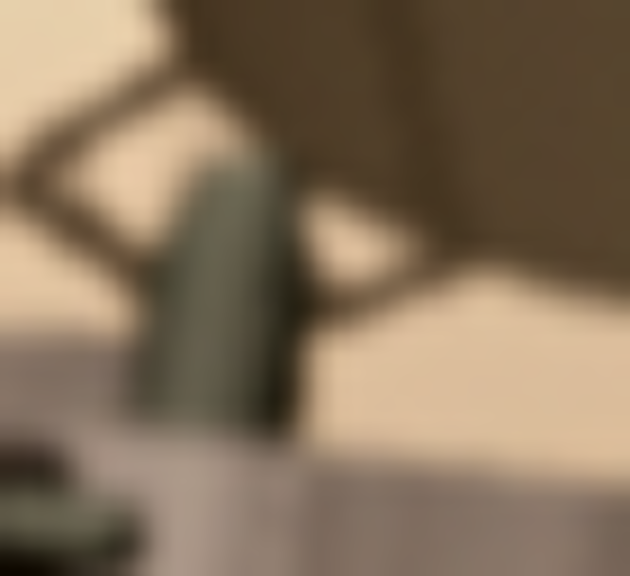

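```bash
cat > bowl.py <<'E'
from h import *
T=r.capture("top");S=r.capture("side")
def fr(psi,tip,L=.05,th=40):
    th=np.radians(th);d=np.array([np.cos(np.radians(psi)),np.sin(np.radians(psi)),0])
    z=np.sin(th)*d+np.array([0,0,np.cos(th)]);x=-np.cos(th)*d+np.array([0,0,np.sin(th)])
    R=np.c_[x,np.cross(z,x),z];return R,tip-L*z
E
python3 - <<'E'
from bowl import *
tip,e=tri(T,(169.86,164.2),S,(142.85,238.6));print("tip",tip,e)
q=lambda x,y:((x+.5)/7-.5+115,(y+.5)/7-.5+125)
for a,b,z in [((555,95),(705,335),.18),((50,340),(140,480),.24),((120,625),(0,410),.0)]:
    A=onplane(T,q(*a),z);B=onplane(T,q(*b),z);v=B-A;print(A,B,np.degrees(np.arctan2(v[1],v[0])))
for psi in(-50,-55,-60,-65):
    R,o=fr(psi,tip)
    print(psi,o.round(4),"T flange",proj(T,o).round(1),"S at 25mm",proj(S,o+.025*R[:,2]).round(1),"S tip",proj(S,tip).round(1))
E
```

```text
tip [0.56535953 0.24500485 0.22809542] 0.0006124315754072906
[0.65029854 0.18722712 0.18      ] [0.54948708 0.12350752 0.18      ] -147.70436989260688
[0.5380613  0.37542998 0.24      ] [0.48243921 0.33870584 0.24      ] -146.56545927667608
[0.43608459 0.41854203 0.        ] [0.53732687 0.4770062  0.        ] 30.00505361589137
-50 [0.5447 0.2696 0.1898] T flange [164.2 173.4] S at 25mm [142.  251.7] S tip [142.7 238.6]
-55 [0.5469 0.2713 0.1898] T flange [163.6 172.6] S at 25mm [141.3 251.7] S tip [142.7 238.6]
-60 [0.5493 0.2728 0.1898] T flange [163.1 171.8] S at 25mm [140.6 251.6] S tip [142.7 238.6]
-65 [0.5518 0.2741 0.1898] T flange [162.7 170.9] S at 25mm [140.  251.5] S tip [142.7 238.6]
```

Run:
```python
from bowl import *
t=np.load("top_avg.npy");s=np.load("side_avg.npy")
def edgeline(im,p,q,half=5,n=40):
    # subpixel strongest gradient along normals, then robust line
    g=cv2.GaussianBlur(im.sum(2).astype(np.float32),(0,0),0.8);p=np.array(p,float);q=np.array(q,float)
    d=(q-p)/np.linalg.norm(q-p);nrm=np.array([-d[1],d[0]]);k=np.arange(-half,half+.01,.1);pts=[]
    for f in np.linspace(.05,.95,n):
        c=p+(q-p)*f;xy=(c+k[:,None]*nrm).astype(np.float32)
        v=cv2.remap(g,xy[:,0].reshape(1,-1),xy[:,1].reshape(1,-1),cv2.INTER_LINEAR)[0]
        pts.append(xy[np.argmax(abs(np.gradient(v)))])
    pts=np.array(pts,np.float32);l=cv2.fitLine(pts,cv2.DIST_HUBER,0,.01,.01).ravel()
    res=abs((pts-l[2:])@np.array([-l[1],l[0]]));return l,np.median(res)
def rep(im,c,p,q,z,name):
    l,m=edgeline(im,p,q);a=l[2:]-20*l[:2];b=l[2:]+20*l[:2];v=onplane(c,b,z)-onplane(c,a,z)
    print(name,round(np.degrees(np.arctan2(v[1],v[0]))%180,2),"res",round(float(m),2))
cr=lambda x,y:(100+x/5-.4,125+y/5-.4)
rep(t,T,cr(50,265),cr(170,470),.03,"base left")
rep(t,T,cr(270,538),cr(580,372),.03,"base bottom")
rep(t,T,cr(215,485),cr(310,435),.1,"box bottom?")
c3=lambda x,y:(55+x/3.6-.36,230+y/3.6-.36)
rep(s,S,c3(15,480),c3(60,430),.03,"?")
rep(s,S,c3(50,555),c3(440,594),.0,"side base front")
rep(s,S,c3(35,330),c3(330,385),.1,"side box")
rep(s,S,c3(45,500),c3(420,550),.03,"side base topfront")
```

```text
base left 31.38 res 0.23
base bottom 120.73 res 0.18
box bottom? 112.79 res 0.28
? 113.66 res 0.12
side base front 34.94 res 0.87
side box 31.65 res 0.31
side base topfront 31.51 res 0.17
```

Run:
```python
from bowl import *
t=np.load("top_avg.npy");s=np.load("side_avg.npy")
def sv(im,y0,y1,x0,x1,f,lo,hi,n):
    a=np.clip((im[y0:y1,x0:x1]-lo)/(hi-lo),0,1)**.6*255
    cv2.imwrite(n,cv2.resize(a.astype('uint8'),None,fx=f,fy=f,interpolation=cv2.INTER_CUBIC))
sv(s,236,276,240,278,15,12,100,"pics/hubs2.png")
# disc ellipses: outer boundary
hsv=lambda im:cv2.cvtColor(im.clip(0,255).astype('uint8'),cv2.COLOR_BGR2HSV)
for n,im,c,box,pt in(("top",t,T,(235,145,310,222),(250,184)),("side",s,S,(212,230,305,295),(235,258))):
    print(n,"disc",im[pt[1],pt[0]].round(),"bg",im[box[1]+3,box[0]+3].round())
```

```text
top disc [110. 118. 118.] bg [125. 138. 143.]
side disc [118. 132. 136.] bg [ 80.  93. 102.]
```

View pics/hubs2.png

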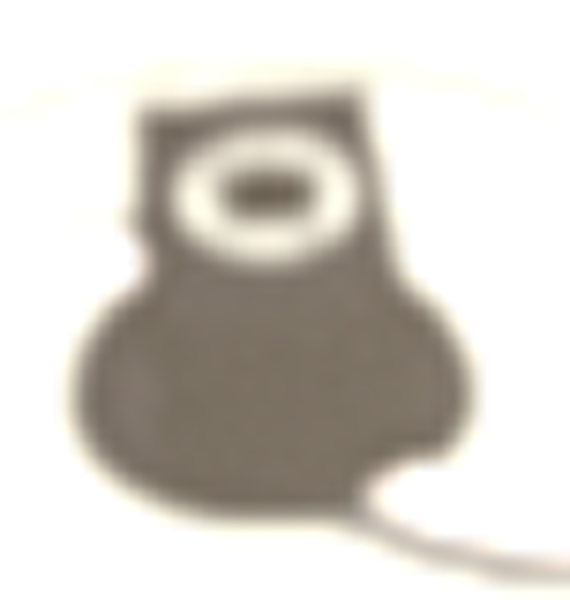

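Run:
```python
from bowl import *
t=np.load("top_avg.npy");s=np.load("side_avg.npy")
print(tri(T,(270.1,182.0),S,(257.4,248.5)), onplane(T,(270.1,182),.046),onplane(S,(257.4,248.5),.046))
q=lambda x,y:(240+(x+.5)/15-.5,236+(y+.5)/15-.5)
v=onplane(S,q(360,90),.046)-onplane(S,q(145,108),.046);print("back edge",np.linalg.norm(v),np.degrees(np.arctan2(v[1],v[0]))%180)
# bright ring in the top view
g=t.sum(2)[174:192,262:280]; 
m=(g>150).astype('uint8'); n,l,st,ce=cv2.connectedComponentsWithStats(m,connectivity=4); print(st[:,:].tolist(),(ce+[262,174]).round(2).tolist())
# radial edge of disc rim
def rim(im,c0,ax,k0,k1,sc):
    g=cv2.GaussianBlur(im.sum(2).astype(np.float32),(0,0),.8);P=[]
    for a in np.arange(0,2*np.pi,.05):
        k=np.arange(k0,k1,.01);xy=np.c_[c0[0]+ax[0]*k*np.cos(a),c0[1]+ax[1]*k*np.sin(a)].astype(np.float32)
        v=cv2.remap(g,xy[:,0].reshape(1,-1),xy[:,1].reshape(1,-1),cv2.INTER_LINEAR)[0]
        P.append(xy[np.argmax(np.gradient(v))])
    return cv2.fitEllipseDirect(np.array(P,np.float32))
for n,im,c,c0,ax in(("T",t,T,(271,184),(27.5,27.5)),("S",s,S,(258,261),(36,23))):
    e=rim(im,c0,ax,.85,1.2,1);print(n,e,onplane(c,e[0],.004))
```

```text
(array([ 0.53723835, -0.03642878,  0.0472638 ]), np.float64(0.0010826435163363375)) [ 0.53780446 -0.0360766   0.046     ] [ 0.53785401 -0.03782017  0.046     ]
back edge 0.03586965987377628 50.120657511619044
[[0, 0, 18, 18, 194], [0, 0, 7, 5, 17], [13, 0, 5, 5, 15], [4, 3, 10, 11, 83], [0, 14, 3, 4, 7], [15, 14, 3, 4, 8]] [[270.51, 183.36], [263.82, 175.18], [277.67, 175.33], [270.46, 181.95], [262.57, 190.0], [278.38, 189.88]]
T ((270.52496337890625, 183.4917449951172), (54.36037826538086, 54.639766693115234), 111.3987045288086) [ 0.53778615 -0.03735946  0.004     ]
S ((257.5506591796875, 263.1529541015625), (49.882442474365234, 72.69654846191406), 88.64866638183594) [ 0.53366423 -0.03305476  0.004     ]
```

Tip of the spindle is at about (0.565, 0.245, 0.228), and its tilt heading is about -58.5°. The slicer's centre is at (0.5375, -0.037), with its y axis near 50° (mod 180). I rotate the wrist first, to world yaw 230° for the tool's y so that joint 6 stays mid-range.

```bash
cat > goal.py <<'E'
from h import *
from scipy.spatial.transform import Rotation as Ro
def delta(p,R,s=None):
    s=s or r.sense();R0=np.array(s["ee_rot"])
    print("t",round(s["time_s"],2),"J",s["joints"].round(1),"tcp",s["tcp_pos"].round(4),"w",round(s["gripper_width"],3),"F",s["wrist_force"].round(1),"M",s["moment"].round(2))
    rv=Ro.from_matrix(R0.T@R).as_rotvec(degrees=True)
    print("shift in current tool axes /100mm",(R0.T@(p-s["tcp_pos"])*10).round(4),"turn/45",(rv/45).round(4))
    print("shift in goal tool axes",(np.array(R).T@(p-s["tcp_pos"])*10).round(4))
def down(yaw):
    a=np.radians(yaw);y=np.array([np.cos(a),np.sin(a),0]);z=np.array([0,0,-1.]);return np.c_[np.cross(y,z),y,z]
E
python3 -c "
from goal import *
delta(np.array([.5375,-.0368,.15]),down(230))"
python3 -m crank '[[-1,[0,0,0],[0,0,-0.18]],[-1,[0,0,0],[0,0,-0.18]],[-1,[0,0,0],[0,0,-0.18]],[-1,[0,0,0],[0,0,-0.18]],[-1,[0,0,0],[0,0,-0.18]],[-1,[0,0,0],[0,0,-0.18]],[-1,[0,0,0],[0,0,-0.18]],[-1,[0,0,0],[0,0,-0.18]]]'
python3 -m crank '[[-1,[0,0,0],[0,0,-0.18]],[-1,[0,0,0],[0,0,-0.18]],[-1,[0,0,0],[0,0,-0.18]],[-1,[0,0,0],[0,0,-0.18]],[-1,[0,0,0],[0,0,-0.18]],[-1,[0,0,0],[0,0,-0.18]],[-1,[0,0,0],[0,0,-0.18]],[-1,[0,0,0],[0,0,0]]]'
python3 -c "
from goal import *
delta(np.array([.5375,-.0368,.15]),down(230))"
```

```text
t 1.8 J [-57.8  22.    0.5  -0.  -68.4 -14.8] tcp [ 0.1864 -0.5965  0.2021] w 1.003 F [-0.3 -0.6 -0.8] M [0.02 0.04 0.02]
shift in current tool axes /100mm [-5.0205  4.2956  0.5216] turn/45 [-0.      0.     -2.7256]
shift in goal tool axes [-0.9081 -6.5447  0.5215]
time_s: 2.6
tcp_pos: [0.1864, -0.5965, 0.2022]
ee_rot: [[-0.131, -0.991, -0.0], [-0.991, 0.131, -0.0], [0.0, 0.0, -1.0]]
wrist_force: [0.4, -0.5, 0.5]
gripper_width: 1.001
time_s: 3.4
tcp_pos: [0.1864, -0.5965, 0.2021]
ee_rot: [[0.753, -0.658, -0.0], [-0.658, -0.753, 0.0], [-0.0, -0.0, -1.0]]
wrist_force: [0.3, 0.2, -0.8]
gripper_width: 1.001
t 3.4 J [-57.8  22.    0.5  -0.  -68.4 106.7] tcp [ 0.1864 -0.5965  0.2021] w 1.001 F [ 0.3  0.2 -0.8] M [ 0.01  0.11 -0.02]
shift in current tool axes /100mm [-1.0408 -6.525   0.5216] turn/45 [-0.      0.     -0.0258]
shift in goal tool axes [-0.9081 -6.5447  0.5215]
```

```bash
python3 -m crank '[[-1,[-0.06,-0.4,0],[0,0,-0.026]],[-1,[-0.06,-0.41,0],[0,0,0]],[-1,[-0.06,-0.41,0],[0,0,0]],[-1,[-0.06,-0.41,0],[0,0,0]],[-1,[-0.06,-0.41,0],[0,0,0]],[-1,[-0.06,-0.41,0],[0,0,0]],[-1,[-0.06,-0.41,0],[0,0,0]],[-1,[-0.06,-0.41,0],[0,0,0]]]'
python3 -m crank '[[-1,[-0.06,-0.41,0],[0,0,0]],[-1,[-0.06,-0.41,0.05],[0,0,0]],[-1,[-0.06,-0.41,0.1],[0,0,0]],[-1,[-0.06,-0.41,0.1],[0,0,0]],[-1,[-0.06,-0.41,0.1],[0,0,0]],[-1,[-0.06,-0.41,0.1],[0,0,0]],[-1,[-0.05,-0.41,0.07],[0,0,0]],[-1,[0,0,0],[0,0,0]]]'
python3 - <<'E'
from goal import *
delta(np.array([.5375,-.0368,.0105]),down(230))
for n in("top","side"): cv2.imwrite(f"pics/{n}1.png",r.capture(n)["img"])
E
```

```text
time_s: 4.2
tcp_pos: [0.3611, -0.3141, 0.2025]
ee_rot: [[0.764, -0.645, 0.001], [-0.645, -0.764, -0.0], [0.001, -0.0, -1.0]]
wrist_force: [0.8, -0.1, -0.4]
gripper_width: 1.003
time_s: 5.0
tcp_pos: [0.5155, -0.0661, 0.1492]
ee_rot: [[0.767, -0.641, -0.0], [-0.641, -0.767, -0.0], [-0.0, 0.0, -1.0]]
wrist_force: [0.2, 0.5, -0.3]
gripper_width: 0.997
t 5.0 J [ 10.6  14.5 -18.7   0.  -56.7  39.5] tcp [ 0.5155 -0.0661  0.1492] w 0.997 F [ 0.2  0.5 -0.3] M [-0.04  0.19 -0.04]
shift in current tool axes /100mm [-0.0187 -0.3659  1.3867] turn/45 [0.0002 0.0001 0.0023]
shift in goal tool axes [-0.0195 -0.3657  1.3867]
```

View pics/side1.png

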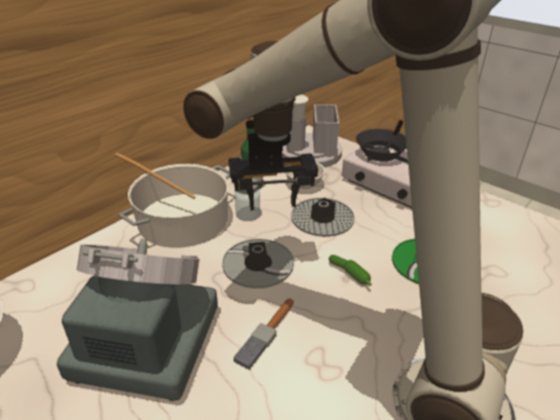

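```bash
python3 -m crank '[[-1,[-0.01,-0.2,0],[0,0,0]],[-1,[-0.01,-0.166,0.1],[0,0,0]],[-1,[0,0,0.2],[0,0,0]],[-1,[0,0,0.2],[0,0,0]],[-1,[0,0,0.2],[0,0,0]],[-1,[0,0,0.1],[0,0,0]],[-1,[0,0,0],[0,0,0]]]'
python3 - <<'E'
from goal import *
delta(np.array([.5375,-.0368,.0105]),down(230))
for n in("top","side"): cv2.imwrite(f"pics/{n}2.png",cv2.resize(r.capture(n)["img"][130:310,170:350],None,fx=3,fy=3,interpolation=cv2.INTER_CUBIC))
E
```

```text
time_s: 5.8
tcp_pos: [0.5344, -0.0402, 0.0685]
ee_rot: [[0.766, -0.643, -0.004], [-0.643, -0.766, -0.001], [-0.002, 0.003, -1.0]]
wrist_force: [0.2, 0.0, -0.7]
gripper_width: 1.003
t 5.8 J [ 13.   21.5 -22.1  -0.  -46.6  36.9] tcp [ 0.5344 -0.0402  0.0685] w 1.003 F [ 0.2  0.  -0.7] M [0.04 0.14 0.03]
shift in current tool axes /100mm [ 0.0029 -0.0471  0.5797] turn/45 [ 0.0035  0.0029 -0.0008]
shift in goal tool axes [ 0.0016 -0.0455  0.5798]
```

View pics/side2.png

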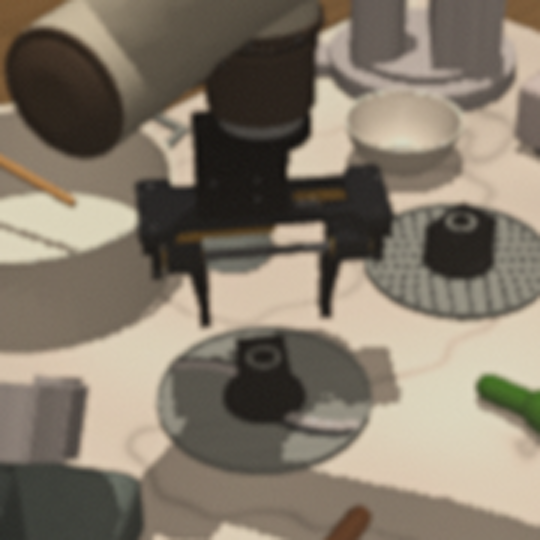

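View pics/top2.png

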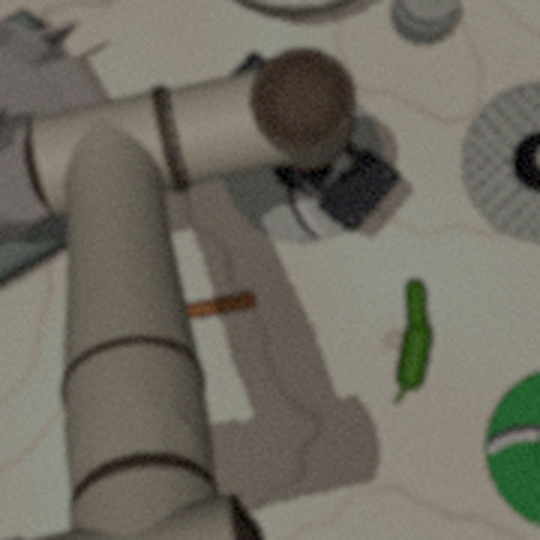

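The side view shows the open fingers at (205,320) and (325,315) straddling the hub's flats. Next I correct 4.6 mm in y and go down.

```bash
python3 -m crank '[[-1,[0,-0.046,0],[0,0,0]],[-1,[0,0,0.15],[0,0,0]],[-1,[0,0,0.15],[0,0,0]],[-1,[0,0,0.15],[0,0,0]],[-1,[0,0,0.09],[0,0,0]],[-1,[0,0,0.03],[0,0,0]],[-1,[0,0,0],[0,0,0]]]'
python3 - <<'E'
from goal import *
delta(np.array([.5375,-.0368,.0105]),down(230))
for n in("side",): cv2.imwrite(f"pics/{n}3.png",cv2.resize(r.capture(n)["img"][180:300,190:330],None,fx=4,fy=4,interpolation=cv2.INTER_CUBIC))
E
```

```text
time_s: 6.6
tcp_pos: [0.5387, -0.0364, 0.0134]
ee_rot: [[0.766, -0.642, 0.0], [-0.642, -0.766, -0.0], [0.0, -0.0, -1.0]]
wrist_force: [0.5, 0.4, -0.3]
gripper_width: 0.998
t 6.6 J [ 13.4  26.2 -24.7   0.  -39.1  36.7] tcp [ 0.5387 -0.0364  0.0134] w 0.998 F [ 0.5  0.4 -0.3] M [-0.07  0.18 -0.03]
shift in current tool axes /100mm [-0.0068  0.0113  0.0291] turn/45 [-0.0004 -0.0005  0.0006]
shift in goal tool axes [-0.0068  0.0113  0.0291]
```

View pics/side3.png

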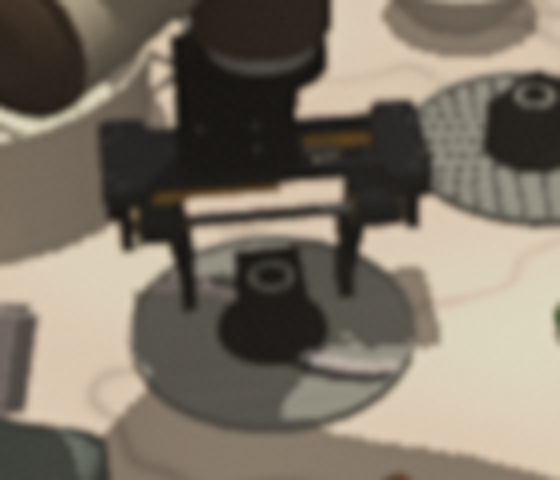

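```bash
python3 -m crank '[[-1,[-0.007,0.01,0.029],[0,0,0]],[-1,[0,0,0],[0,0,0]],[1,[0,0,0],[0,0,0]],[1,[0,0,0],[0,0,0]],[1,[0,0,0],[0,0,0]],[1,[0,0,0],[0,0,0]],[1,[0,0,0],[0,0,0]],[1,[0,0,0],[0,0,0]]]'
python3 - <<'E'
from goal import *
delta(np.array([.5375,-.0368,.0105]),down(230))
E
```

```text
time_s: 7.45
tcp_pos: [0.5372, -0.0368, 0.0103]
ee_rot: [[0.766, -0.642, 0.0], [-0.642, -0.766, -0.0], [0.0, -0.0, -1.0]]
wrist_force: [-0.6, -0.4, 0.0]
gripper_width: 0.541
t 7.45 J [ 13.4  26.4 -25.    0.  -38.6  36.7] tcp [ 0.5372 -0.0368  0.0103] w 0.541 F [-0.6 -0.4  0. ] M [-0.04  0.13  0.02]
shift in current tool axes /100mm [ 0.0026 -0.0016 -0.0024] turn/45 [-0.     -0.      0.0005]
shift in goal tool axes [ 0.0026 -0.0016 -0.0024]
```

```bash
python3 -m crank '[[1,[0,0,0],[0,0,0]],[1,[0,0,0],[0,0,0]],[1,[0,0,0],[0,0,0]],[1,[0,0,0],[0,0,0]]]'
python3 -m crank '[[1,[0,0,-0.05],[0,0,0]],[1,[0,0,-0.1],[0,0,0]],[1,[0,0,-0.2],[0,0,0]],[1,[0,0,-0.2],[0,0,0]],[1,[0,0,-0.1],[0,0,0]],[1,[0,0,0],[0,0,0]]]'
python3 - <<'E'
from goal import *
delta(np.array([.5375,-.0368,.0105]),down(230))
for n in("side",): cv2.imwrite(f"pics/{n}4.png",cv2.resize(r.capture(n)["img"][150:300,190:330],None,fx=4,fy=4,interpolation=cv2.INTER_CUBIC))
E
```

```text
time_s: 7.85
tcp_pos: [0.5365, -0.0371, 0.0102]
ee_rot: [[0.766, -0.642, -0.001], [-0.642, -0.766, -0.001], [-0.001, 0.001, -1.0]]
wrist_force: [-1.6, -2.3, 1.7]
gripper_width: 0.46
time_s: 8.45
tcp_pos: [0.5384, -0.0363, 0.0769]
ee_rot: [[0.766, -0.642, 0.004], [-0.642, -0.766, 0.001], [0.002, -0.003, -1.0]]
wrist_force: [-0.8, -0.2, -4.6]
gripper_width: 0.457
t 8.45 J [ 13.4  21.  -21.4  -0.  -47.4  36.7] tcp [ 0.5384 -0.0363  0.0769] w 0.457 F [-0.8 -0.2 -4.6] M [-0.05  0.12 -0.04]
shift in current tool axes /100mm [-0.0055  0.0119  0.6635] turn/45 [-0.0044 -0.0031  0.0005]
shift in goal tool axes [-0.0039  0.0096  0.6636]
```

View pics/side4.png

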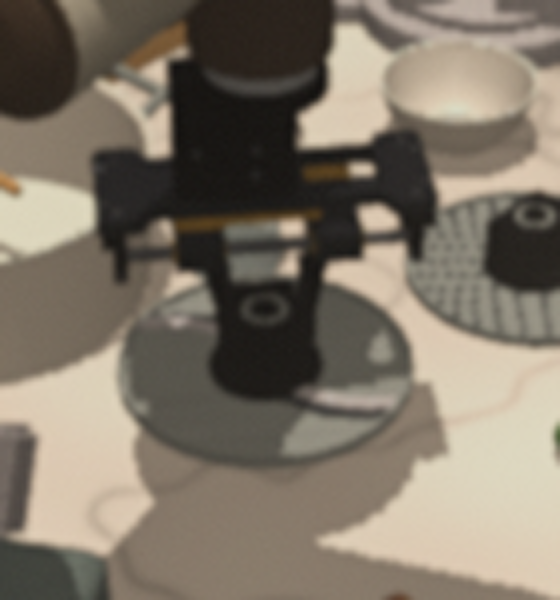

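The grasp holds: opening 39.8 mm and 4.6 N of weight. Next I raise it and tilt it to the spindle's axis.

```bash
cat > plan.py <<'E'
from bowl import *
from goal import *
TIP=np.array([.5654,.2450,.2281]);PSI=-58.5
RB,O=fr(PSI,TIP);zb=RB[:,2]
g=0.0102
def tilted(yawturn=0,base=230):
    d=np.array([np.cos(np.radians(PSI)),np.sin(np.radians(PSI)),0])
    ax=np.cross([0,0,1],d)  # tilt about: -z -> -zb
    R=Ro.from_rotvec(ax*np.radians(40)).as_matrix()@down(base)
    return R@Ro.from_euler('z',yawturn,degrees=True).as_matrix()
def tcp_at(h,ex=0): # underside h above flange
    return O+zb*(h+g)
E
python3 - <<'E'
from plan import *
print(O,zb,tilted()[:,2])
delta(np.array([.5375,-.037,.30]),tilted())
print(tcp_at(.1))
E
```

```text
[0.54860722 0.27240333 0.18979778] [ 0.3358556  -0.54806653  0.76604444] [-0.3358556   0.54806653 -0.76604444]
t 8.6 J [ 13.4  21.2 -21.5  -0.  -47.4  36.7] tcp [ 0.5361 -0.0368  0.0742] w 0.457 F [ 0.3 -0.3 -6.4] M [-0.04  0.23  0.02]
shift in current tool axes /100mm [ 0.008  -0.004  -2.2576] turn/45 [ 0.2835 -0.8408 -0.001 ]
shift in goal tool axes [-1.3663 -0.468  -1.7352]
[0.58561851 0.21200639 0.27421588]
```

```bash
python3 -m crank '[[1,[0,0,-0.2],[0,0,0]],[1,[0,0,-0.35],[0,0,0]],[1,[0,0,-0.4],[0,0,0]],[1,[0,0,-0.4],[0,0,0]],[1,[0,0,-0.4],[0,0,0]],[1,[0,0,-0.35],[0,0,0]],[1,[0,0,-0.16],[0,0,0]],[1,[0,0,0],[0,0,0]]]'
python3 -m crank '[[1,[0,0,0],[0.03,-0.09,0]],[1,[0,0,0],[0.05,-0.14,0]],[1,[0,0,0],[0.05,-0.14,0]],[1,[0,0,0],[0.05,-0.14,0]],[1,[0,0,0],[0.05,-0.14,0]],[1,[0,0,0],[0.04,-0.12,0]],[1,[0,0,0],[0.0135,-0.07,0]],[1,[0,0,0],[0,0,0]]]'
python3 - <<'E'
from plan import *
delta(tcp_at(.1),tilted())
for n in("top","side"): cv2.imwrite(f"pics/{n}5.png",r.capture(n)["img"])
E
```

```text
time_s: 9.4
tcp_pos: [0.5381, -0.0366, 0.3028]
ee_rot: [[0.766, -0.643, 0.004], [-0.643, -0.766, 0.001], [0.003, -0.003, -1.0]]
wrist_force: [1.0, -0.2, -5.3]
gripper_width: 0.461
time_s: 10.2
tcp_pos: [0.5377, -0.038, 0.2962]
ee_rot: [[0.646, -0.684, -0.338], [-0.455, -0.701, 0.549], [-0.613, -0.201, -0.764]]
wrist_force: [0.1, 0.4, -6.3]
gripper_width: 0.457
t 10.3 J [  -7.    26.7   22.6  -32.3 -110.1   52.4] tcp [ 0.5373 -0.037   0.2991] w 0.458 F [ 0.5  0.1 -4.8] M [-2.11 -1.14  0.01]
shift in current tool axes /100mm [-0.664  -2.031   1.3902] turn/45 [ 0.0012 -0.0016  0.0009]
shift in goal tool axes [-0.6637 -2.0292  1.393 ]
```

View pics/side5.png

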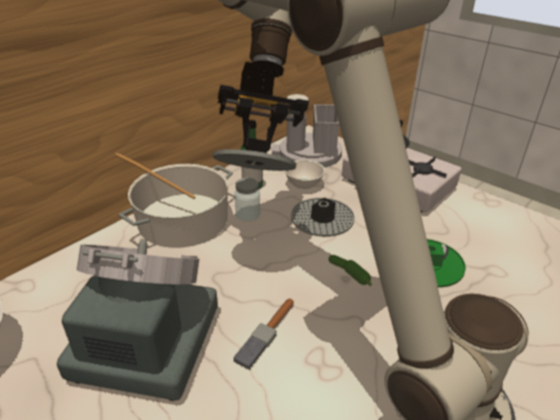

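View pics/top5.png

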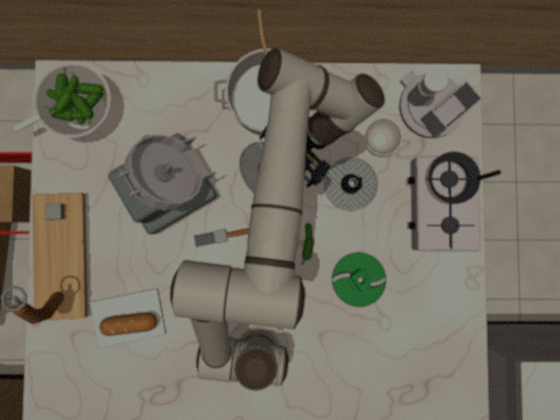

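```bash
python3 -m crank '[[1,[-0.05,-0.15,0.1],[0,0,0]],[1,[-0.08,-0.25,0.17],[0,0,0]],[1,[-0.1,-0.3,0.2],[0,0,0]],[1,[-0.1,-0.3,0.2],[0,0,0]],[1,[-0.1,-0.3,0.2],[0,0,0]],[1,[-0.1,-0.3,0.2],[0,0,0]],[1,[-0.08,-0.25,0.17],[0,0,0]],[1,[-0.05,-0.18,0.15],[0,0,0]]]'
python3 -m crank '[[1,[0,0,0],[0,0,0]],[1,[0,0,0],[0,0,0]]]'
python3 - <<'E'
from plan import *
delta(tcp_at(.1),tilted())
for n in("top","side"): cv2.imwrite(f"pics/{n}6.png",r.capture(n)["img"])
E
```

```text
time_s: 11.2
tcp_pos: [0.5846, 0.2155, 0.2775]
ee_rot: [[0.656, -0.677, -0.335], [-0.45, -0.706, 0.546], [-0.606, -0.208, -0.768]]
wrist_force: [-0.0, -0.6, -5.3]
gripper_width: 0.456
time_s: 11.4
tcp_pos: [0.5844, 0.2134, 0.2768]
ee_rot: [[0.655, -0.677, -0.336], [-0.451, -0.706, 0.546], [-0.607, -0.206, -0.768]]
wrist_force: [-1.2, -1.1, -4.8]
gripper_width: 0.457
t 11.5 J [ 13.2  28.5  24.4 -37.9 -98.3  35.6] tcp [0.585  0.212  0.2772] w 0.455 F [-0.2 -0.7 -4.6] M [-2.21 -1.14 -0.02]
shift in current tool axes /100mm [0.0219 0.0023 0.0203] turn/45 [ 0.0003 -0.0037  0.0054]
shift in goal tool axes [0.022  0.0022 0.0202]
```

View pics/side6.png

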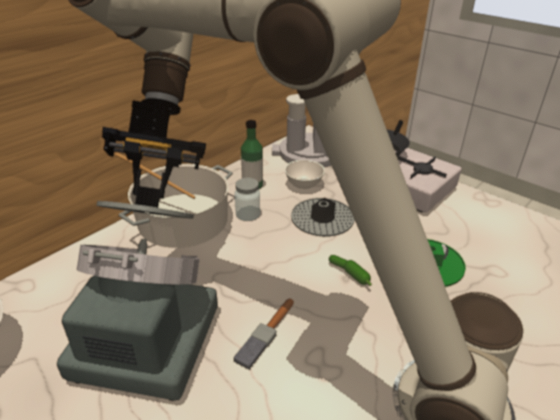

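View pics/top6.png

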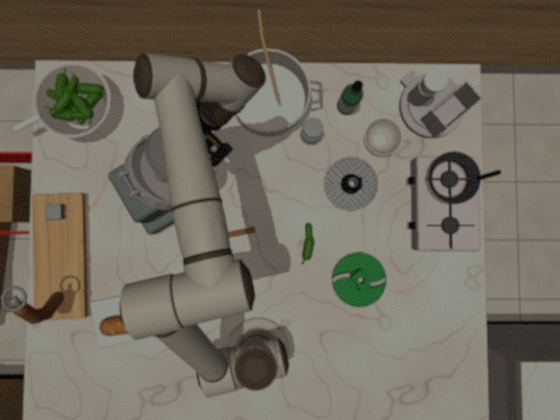

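Run:
```python
from plan import *
s=r.sense();R=np.array(s["ee_rot"]);p=s["tcp_pos"]
im=np.mean([r.capture("side")["img"].astype(float) for _ in range(6)],0)
c=p+R[:,2]*.0102
print("pred underside centre px",proj(S,c).round(1),"8mm:",proj(S,c-R[:,2]*.008).round(1),"tip now",proj(S,TIP).round(1),"axis pt pred at 0.1",proj(S,O+zb*.1).round(1))
x0,y0,f=85,180,7
a=cv2.resize(im[y0:265,x0:205].astype('uint8'),None,fx=f,fy=f,interpolation=cv2.INTER_CUBIC)
# predicted circle rim of underside and rim top
cv2.imwrite("pics/side7.png",a[:595,:800])
B=[[0,0]]
for h in(0,.008):
    pts=np.array([proj(S,c-R[:,2]*h+.09*(R[:,0]*np.cos(t)+R[:,1]*np.sin(t))) for t in np.linspace(0,6.283,73)])
    print(h,"ext x",pts[:,0].min().round(1),pts[:,0].max().round(1),"y",pts[:,1].min().round(1),pts[:,1].max().round(1), "leftpt",pts[pts[:,0].argmin()].round(1),"rightpt",pts[pts[:,0].argmax()].round(1))
```

```text
pred underside centre px [146.4 211.3] 8mm: [147.  207.2] tip now [142.7 238.6] axis pt pred at 0.1 [146.4 212.6]
0 ext x 96.7 193.8 y 204.2 217.8 leftpt [ 96.7 204.4] rightpt [193.8 217.6]
0.008 ext x 97.3 194.3 y 199.8 213.8 leftpt [ 97.3 200.2] rightpt [194.3 213.5]
```

View pics/side7.png

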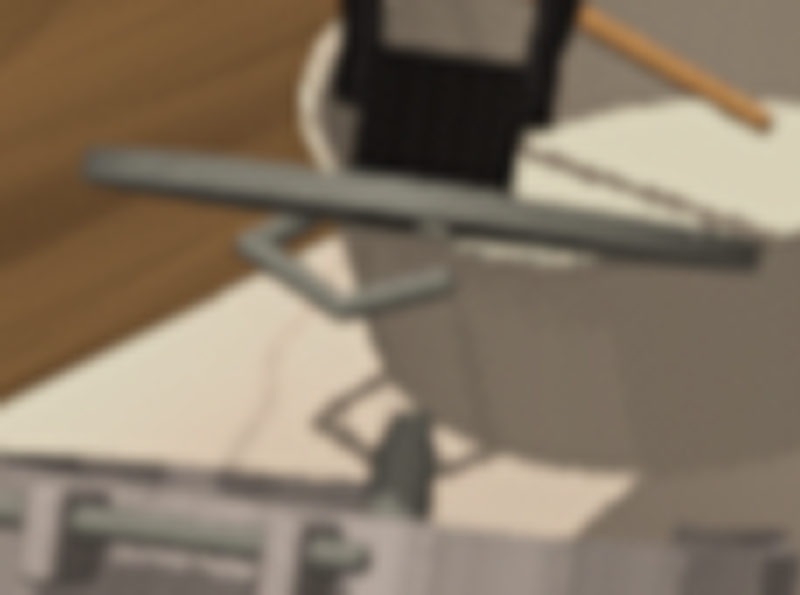

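Run:
```python
from plan import *
s=r.sense();R=np.array(s["ee_rot"]);p=s["tcp_pos"];c=p+R[:,2]*.0102
im=np.mean([r.capture("side")["img"].astype(float) for _ in range(8)],0)
g=im.sum(2).astype(np.float32)
ex=R[:,0];ey=R[:,1]
def prof(a,b,n=400):
    k=np.linspace(0,1,n);xy=(np.array(a)+k[:,None]*(np.array(b)-np.array(a))).astype(np.float32)
    v=cv2.remap(im.astype(np.float32),xy[:,0].reshape(1,-1),xy[:,1].reshape(1,-1),cv2.INTER_CUBIC)[0];return xy,v
# along disc mid-plane (4 mm): points at radial +-
m=c-R[:,2]*.004
# image-horizontal direction in disc plane
ang=np.linspace(0,2*np.pi,721);P=np.array([proj(S,m+.09*(ex*np.cos(t)+ey*np.sin(t))) for t in ang])
L=P[P[:,0].argmin()];Rt=P[P[:,0].argmax()];d=(Rt-L)/np.linalg.norm(Rt-L);print("pred",L.round(2),Rt.round(2))
for q,sg in((L,1),(Rt,-1)):
    xy,v=prof(q-d*5,q+d*5,200);gr=np.linalg.norm(np.gradient(v,axis=0),axis=1);i=gr.argmax()
    print("edge",xy[i].round(2), "offset along d",((xy[i]-q)@d).round(2))
# vertical: midplane lower edge near centre
ctr=proj(S,c)
for k in(-20,20,30):
    q=ctr+d*k;n=np.array([-d[1],d[0]]);xy,v=prof(q-n*8,q+n*8,320);gr=np.linalg.norm(np.gradient(v,axis=0),axis=1);i=np.argsort(gr)[-1];print(k,"strong edge n-offset",((xy[i]-q)@n).round(2))
# spindle widths
for h in(.030,.034,.037):
    q=proj(S,O+zb*h);a=proj(S,O+zb*(h+.01))-proj(S,O+zb*(h-.01));a/=np.linalg.norm(a);n=np.array([-a[1],a[0]])
    xy,v=prof(q-n*10,q+n*10,400);gr=np.linalg.norm(np.gradient(v,axis=0),axis=1);k=((xy-q)@n)
    l=k<0;print(h,"edges",k[l][gr[l].argmax()].round(2),k[~l][gr[~l].argmax()].round(2),"n",n.round(2))
```

```text
pred [ 96.74 202.64] [193.87 215.78]
edge [ 96.06 202.55] offset along d -0.68
edge [193.   215.66] offset along d -0.88
-20 strong edge n-offset -0.83
20 strong edge n-offset -5.29
30 strong edge n-offset -4.69
0.03 edges -4.24 4.89 n [0.99 0.14]
0.034 edges -4.54 5.59 n [0.99 0.14]
0.037 edges -5.74 5.09 n [0.99 0.14]
```

```bash
sed -i 's/^RB,O=/TIP=TIP+.0018*np.array([-.677,-.706,-.206])\nRB,O=/' plan.py
python3 -m crank '[[1,[0.022,0.02,0],[0,-0.004,0.005]],[1,[0,0,0.1],[0,0,0]],[1,[0,0,0.15],[0,0,0]],[1,[0,0,0.13],[0,0,0]],[1,[0,0,0.04],[0,0,0]],[1,[0,0,0],[0,0,0]],[1,[0,0,0],[0,0,0]]]'
python3 - <<'E'
from plan import *
im=r.capture("side")["img"];delta(tcp_at(.06),tilted())
cv2.imwrite("pics/side8.png",cv2.resize(im[180:265,85:205],None,fx=6,fy=6,interpolation=cv2.INTER_CUBIC))
im=r.capture("top")["img"];
cv2.imwrite("pics/top8.png",cv2.resize(im[100:240,100:260],None,fx=4,fy=4,interpolation=cv2.INTER_CUBIC))
E
```

```text
time_s: 13.2
tcp_pos: [0.5717, 0.2327, 0.243]
ee_rot: [[0.65, -0.682, -0.336], [-0.453, -0.703, 0.548], [-0.61, -0.204, -0.766]]
wrist_force: [-0.3, 0.0, -4.9]
gripper_width: 0.455
t 13.35 J [ 15.   28.6  19.7 -38.2 -93.5  36.8] tcp [0.5719 0.2325 0.2432] w 0.456 F [ 0.3 -0.4 -4.9] M [-2.17 -1.14 -0.02]
shift in current tool axes /100mm [-0.0064  0.0054  0.004 ] turn/45 [-0.0014  0.0003  0.0001]
shift in goal tool axes [-0.0064  0.0054  0.004 ]
```

View pics/side8.png

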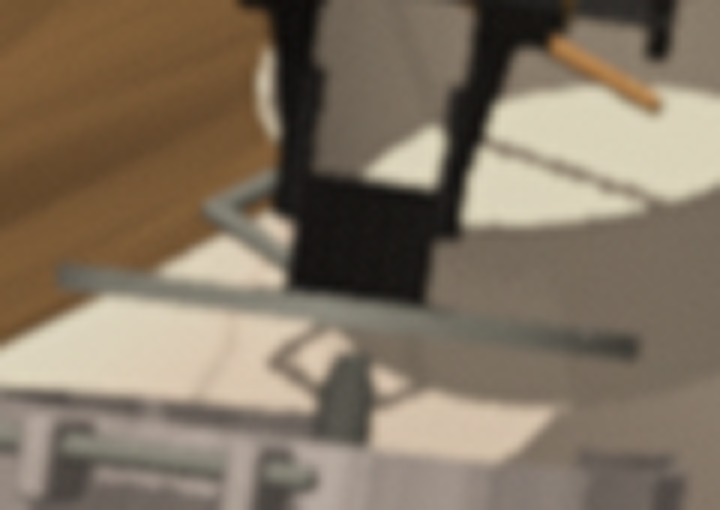

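View pics/top8.png

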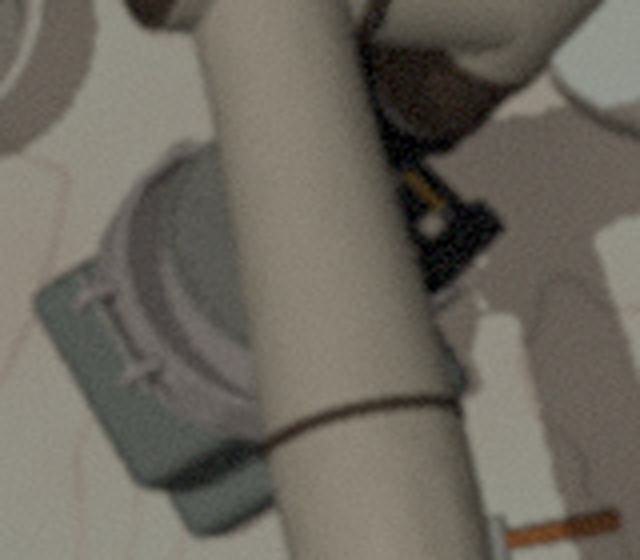

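```bash
python3 -m crank '[[1,[-0.006,0.012,0],[0,0,0]],[1,[0,0,0.05],[0,0,0]],[1,[0,0,0.04],[0,0,0]],[1,[0,0,0.03],[0,0,0]],[1,[0,0,0.03],[0,0,0]],[1,[0,0,0],[0,0,0]]]'
python3 -c "
from plan import *
delta(tcp_at(.045),tilted())"
```

```text
time_s: 14.0
tcp_pos: [0.5648, 0.2407, 0.2308]
ee_rot: [[0.649, -0.682, -0.337], [-0.453, -0.703, 0.549], [-0.611, -0.203, -0.765]]
wrist_force: [0.8, -0.2, -5.6]
gripper_width: 0.452
t 14.1 J [ 15.8  28.6  17.9 -38.3 -91.7  37.3] tcp [0.5652 0.2405 0.2313] w 0.455 F [-0.2 -0.3 -5.9] M [-2.2  -1.14 -0.03]
shift in current tool axes /100mm [ 0.0002 -0.009  -0.0038] turn/45 [ 0.      0.0013 -0.0003]
shift in goal tool axes [ 0.0002 -0.009  -0.0038]
```

```bash
python3 -m crank '[[1,[0,0,0.03],[0,0,0]],[1,[0,0,0.03],[0,0,0]],[1,[0,0,0],[0,0,0]]]'
python3 -c "
from plan import *
delta(tcp_at(.045),tilted())"
python3 -m crank '[[1,[0,0,0.03],[0,0,0]],[1,[0,0,0.02],[0,0,0]],[1,[0,0,0],[0,0,0]]]'
python3 - <<'E'
from plan import *
delta(tcp_at(.045),tilted())
im=r.capture("side")["img"]
cv2.imwrite("pics/side9.png",cv2.resize(im[180:265,85:205],None,fx=6,fy=6,interpolation=cv2.INTER_CUBIC))
E
```

```text
time_s: 14.4
tcp_pos: [0.5627, 0.2439, 0.2263]
ee_rot: [[0.649, -0.682, -0.337], [-0.453, -0.703, 0.549], [-0.611, -0.203, -0.765]]
wrist_force: [0.6, -0.4, -5.1]
gripper_width: 0.458
t 14.5 J [ 16.1  28.6  17.3 -38.4 -91.   37.4] tcp [0.5631 0.2437 0.2266] w 0.456 F [-0.7  0.8 -5.7] M [-2.16 -1.19 -0.  ]
shift in current tool axes /100mm [ 0.0001 -0.0099 -0.0638] turn/45 [-0.      0.0015 -0.0006]
shift in goal tool axes [ 0.0002 -0.0099 -0.0638]
time_s: 14.8
tcp_pos: [0.5612, 0.2466, 0.2225]
ee_rot: [[0.649, -0.682, -0.337], [-0.453, -0.703, 0.549], [-0.611, -0.203, -0.765]]
wrist_force: [-0.3, 0.0, -6.1]
gripper_width: 0.457
t 14.9 J [ 16.4  28.6  16.8 -38.4 -90.4  37.6] tcp [0.5614 0.2465 0.2228] w 0.455 F [-0.5  0.2 -4.6] M [-2.16 -1.15  0.01]
shift in current tool axes /100mm [ 0.0003 -0.0096 -0.1139] turn/45 [-0.      0.0015 -0.0005]
shift in goal tool axes [ 0.0004 -0.0096 -0.1139]
```

View pics/side9.png

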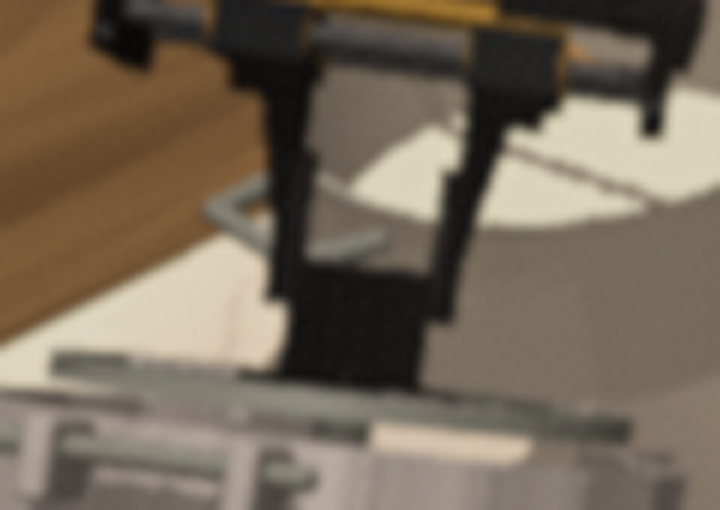

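```bash
python3 -m crank '[[1,[0,0,0.02],[0,0,0]],[1,[0,0,0.02],[0,0,0]],[1,[0,0,0],[0,0,0]]]'
python3 -m crank '[[1,[0,0,0.02],[0,0,0]],[1,[0,0,0.02],[0,0,0]],[1,[0,0,0],[0,0,0]]]'
python3 - <<'E'
from plan import *
delta(tcp_at(.02),tilted())
E
```

```text
time_s: 15.25
tcp_pos: [0.5598, 0.2488, 0.2195]
ee_rot: [[0.649, -0.682, -0.337], [-0.453, -0.703, 0.549], [-0.611, -0.203, -0.765]]
wrist_force: [0.2, 0.1, -5.6]
gripper_width: 0.456
time_s: 15.55
tcp_pos: [0.5585, 0.251, 0.2165]
ee_rot: [[0.649, -0.682, -0.337], [-0.453, -0.703, 0.549], [-0.611, -0.203, -0.765]]
wrist_force: [0.3, 0.8, -5.9]
gripper_width: 0.455
t 15.65 J [ 16.8  28.7  16.  -38.5 -89.5  37.8] tcp [0.5587 0.2508 0.2167] w 0.456 F [ 0.3 -0.3 -5.9] M [-2.18 -1.13 -0.03]
shift in current tool axes /100mm [ 0.0004 -0.0095  0.0562] turn/45 [-0.0001  0.0015 -0.0006]
shift in goal tool axes [ 0.0003 -0.0095  0.0562]
```

```bash
python3 -m crank '[[1,[0,0,0.02],[0,0,0]],[1,[0,0,0.02],[0,0,0]],[1,[0,0,0],[0,0,0]]]'
python3 -m crank '[[1,[0,0,0.02],[0,0,0]],[1,[0,0,0.02],[0,0,0]],[1,[0,0,0],[0,0,0]]]'
python3 -m crank '[[1,[0,0,0.02],[0,0,0]],[1,[0,0,0.02],[0,0,0]],[1,[0,0,0],[0,0,0]]]'
python3 - <<'E'
from plan import *
delta(tcp_at(.008),tilted())
im=r.capture("side")["img"]
cv2.imwrite("pics/side10.png",cv2.resize(im[180:300,85:205],None,fx=5,fy=5,interpolation=cv2.INTER_CUBIC))
E
```

```text
time_s: 15.95
tcp_pos: [0.5571, 0.2532, 0.2134]
ee_rot: [[0.649, -0.682, -0.337], [-0.453, -0.703, 0.549], [-0.611, -0.203, -0.765]]
wrist_force: [-0.4, 0.1, -4.7]
gripper_width: 0.454
time_s: 16.25
tcp_pos: [0.5558, 0.2554, 0.2104]
ee_rot: [[0.649, -0.682, -0.337], [-0.453, -0.703, 0.549], [-0.611, -0.203, -0.765]]
wrist_force: [-0.3, 1.3, -5.5]
gripper_width: 0.458
time_s: 16.55
tcp_pos: [0.5545, 0.2576, 0.2073]
ee_rot: [[0.649, -0.682, -0.337], [-0.453, -0.703, 0.549], [-0.611, -0.203, -0.765]]
wrist_force: [-0.3, 0.6, -5.4]
gripper_width: 0.454
t 16.65 J [ 17.4  28.8  14.9 -38.7 -88.2  38. ] tcp [0.5547 0.2574 0.2076] w 0.458 F [ 0.5  0.  -5.4] M [-2.19 -1.21 -0.  ]
shift in current tool axes /100mm [ 0.0009 -0.0094  0.0564] turn/45 [-0.0001  0.0014 -0.0004]
shift in goal tool axes [ 0.0008 -0.0094  0.0564]
```

View pics/side10.png

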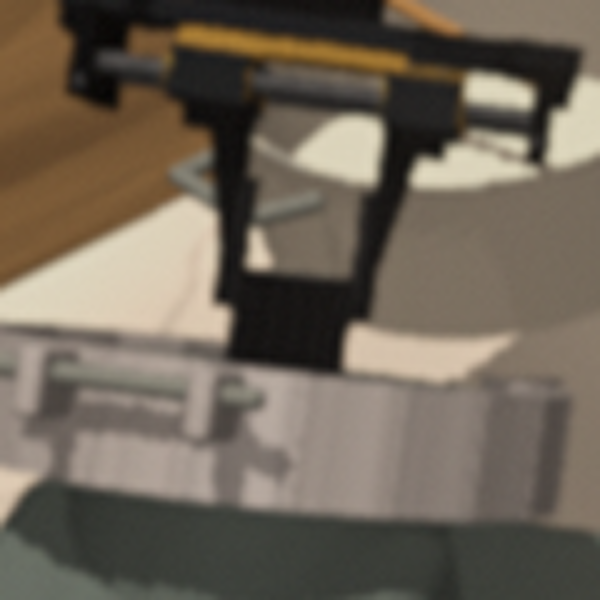

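```bash
python3 -m crank '[[1,[0,0,0.02],[0,0,0]],[1,[0,0,0.01],[0,0,0]],[1,[0,0,0],[0,0,0]]]'
python3 -m crank '[[1,[0,0,0.015],[0,0,0]],[1,[0,0,0],[0,0,0]]]'
python3 - <<'E'
from plan import *
delta(tcp_at(.008),tilted())
E
python3 -m crank '[[1,[0,0,0.01],[0,0,0]],[1,[0,0,0],[0,0,0]]]'
python3 - <<'E'
from plan import *
delta(tcp_at(.008),tilted())
E
```

```text
time_s: 17.0
tcp_pos: [0.5536, 0.2592, 0.2051]
ee_rot: [[0.649, -0.682, -0.337], [-0.453, -0.703, 0.549], [-0.611, -0.204, -0.765]]
wrist_force: [0.6, 0.1, -5.6]
gripper_width: 0.456
time_s: 17.2
tcp_pos: [0.5535, 0.2595, 0.2046]
ee_rot: [[0.65, -0.682, -0.336], [-0.453, -0.703, 0.548], [-0.61, -0.204, -0.766]]
wrist_force: [0.6, -1.3, -3.1]
gripper_width: 0.454
t 17.3 J [ 17.7  28.8  14.5 -38.7 -87.7  38.1] tcp [0.5535 0.2595 0.2046] w 0.46 F [ 0.8 -1.6 -1.8] M [-2.19 -1.01  0.11]
shift in current tool axes /100mm [ 0.     -0.0087  0.0184] turn/45 [-0.0007  0.0003 -0.    ]
shift in goal tool axes [ 0.     -0.0087  0.0184]
time_s: 17.5
tcp_pos: [0.5535, 0.2597, 0.2044]
ee_rot: [[0.651, -0.681, -0.335], [-0.454, -0.703, 0.548], [-0.609, -0.205, -0.766]]
wrist_force: [1.6, -5.1, 0.7]
gripper_width: 0.455
t 17.6 J [ 17.7  28.8  14.5 -38.7 -87.6  38.2] tcp [0.5535 0.2597 0.2044] w 0.454 F [ 1.7 -5.5  1. ] M [-2.19 -0.79  0.25]
shift in current tool axes /100mm [-0.0006 -0.008   0.0156] turn/45 [-0.0011 -0.0008  0.0006]
shift in goal tool axes [-0.0005 -0.008   0.0156]
```

Contact is at about 9.7 mm above the flange face with 8.5 N, nearly all axial, so the disc is stopped on the key. I now turn it slowly under this light pressure.

```bash
cat > st.py <<'E'
from plan import *
s=r.sense();F=s["wrist_force"]-np.array([0,0,-5.4]);R=np.array(s["ee_rot"])
q=RB.T@(s["tcp_pos"]-O)
a=Ro.from_matrix(tilted().T@R).as_rotvec(degrees=True)
print("t %.2f h %.2f mm lat xb,yb"%(s["time_s"],(q[2]-g)*1e3),(q[:2]*1e3).round(2),"turn",a.round(2),"F tool",(R.T@F).round(1),"M tool",(R.T@s["moment"]).round(2),"J6 %.1f w %.3f"%(s["joints"][5],s["gripper_width"]))
E
python3 st.py
python3 -m crank '[[1,[0,0,0],[0,0,0.033]],[1,[0,0,0],[0,0,0.033]],[1,[0,0,0],[0,0,0.033]],[1,[0,0,0],[0,0,0.033]]]' >/dev/null; python3 st.py
python3 -m crank '[[1,[0,0,0],[0,0,0.033]],[1,[0,0,0],[0,0,0.033]],[1,[0,0,0],[0,0,0.033]],[1,[0,0,0],[0,0,0.033]]]' >/dev/null; python3 st.py
```

```text
t 17.70 h 9.55 mm lat xb,yb [-0.32  0.76] turn [ 0.05  0.03 -0.03] F tool [-1.   0.7 -8.9] M tool [-1.25  2.02  0.12] J6 38.2 w 0.457
t 18.20 h 9.19 mm lat xb,yb [-0.52  0.95] turn [0.02 0.02 5.96] F tool [-0.3  0.9 -6.8] M tool [-1.15  2.33  0.05] J6 32.2 w 0.455
t 18.70 h 7.26 mm lat xb,yb [-0.19  1.01] turn [-0.04 -0.13 11.97] F tool [ 0.4  0.5 -0.1] M tool [-0.39  2.42  0.02] J6 26.3 w 0.457
```

Force fell to 0 and h dropped to 7.3 mm after about 10–12° of turn, so the groove is over the key. I now press on gently.

```bash
python3 -m crank '[[1,[0,0,0.01],[0,0,0]],[1,[0,0,0.005],[0,0,0]],[1,[0,0,0],[0,0,0]]]' >/dev/null; python3 st.py
python3 -m crank '[[1,[0,0,0.01],[0,0,0]],[1,[0,0,0.005],[0,0,0]],[1,[0,0,0],[0,0,0]]]' >/dev/null; python3 st.py
```

```text
t 19.10 h 6.65 mm lat xb,yb [-0.17  0.89] turn [ 0.   -0.07 11.9 ] F tool [-0.5  0.3 -0.2] M tool [-0.41  2.45  0.11] J6 26.3 w 0.456
t 19.50 h 5.19 mm lat xb,yb [-0.22  0.89] turn [ 1.00e-02 -7.00e-02  1.19e+01] F tool [-0.6 -0.6  0.7] M tool [-0.39  2.36  0.07] J6 26.4 w 0.459
```

```bash
python3 -m crank '[[1,[0,0,0.01],[0,0,0]],[1,[0,0,0.01],[0,0,0]],[1,[0,0,0],[0,0,0]]]' >/dev/null; python3 st.py
python3 -m crank '[[1,[0,0,0.008],[0,0,0]],[1,[0,0,0],[0,0,0]]]' >/dev/null; python3 st.py
python3 -m crank '[[1,[0,0,0.008],[0,0,0]],[1,[0,0,0],[0,0,0]]]' >/dev/null; python3 st.py
```

```text
t 19.90 h 3.14 mm lat xb,yb [-0.22  0.9 ] turn [-0.   -0.07 11.91] F tool [ 0.2 -0.   0.2] M tool [-0.38  2.39  0.08] J6 26.4 w 0.454
t 20.20 h 2.39 mm lat xb,yb [-0.22  0.86] turn [ 1.00e-02 -7.00e-02  1.19e+01] F tool [ 0.2  0.6 -1.2] M tool [-0.4   2.4   0.08] J6 26.4 w 0.456
t 20.50 h 2.04 mm lat xb,yb [-0.3   0.83] turn [ 0.02 -0.03 11.89] F tool [-0.4  0.8 -2.5] M tool [-0.49  2.4   0.04] J6 26.5 w 0.454
```

```bash
python3 -m crank '[[1,[0,0,0.01],[0,0,0]],[1,[0,0,0],[0,0,0]],[1,[0,0,0],[0,0,0]]]' >/dev/null; python3 st.py
python3 -m crank '[[1,[0,0,0.01],[0,0,0]],[1,[0,0,0],[0,0,0]],[1,[0,0,0],[0,0,0]]]' >/dev/null; python3 st.py
```

```text
t 20.90 h 1.98 mm lat xb,yb [-0.35  0.81] turn [ 0.05  0.03 11.86] F tool [-0.7  1.7 -7.5] M tool [-0.82  2.2   0.07] J6 26.5 w 0.455
t 21.30 h 1.96 mm lat xb,yb [-0.4   0.82] turn [ 0.07  0.09 11.82] F tool [ -0.4   2.5 -11.2] M tool [-1.02  2.11  0.09] J6 26.5 w 0.460
```

Firm stop at h ≈ 2.0 mm on my scale, 7.6–7.9 mm below the key stop, which is the flange. I relax the pressure, release and retract along the axis.

```bash
python3 -m crank '[[1,[0,0,-0.02],[0,0,0]],[1,[0,0,0],[0,0,0]]]' >/dev/null; python3 st.py
python3 -m crank '[[0.4,[0,0,0],[0,0,0]],[-0.2,[0,0,0],[0,0,0]],[-1,[0,0,0],[0,0,0]],[-1,[0,0,0],[0,0,0]],[-1,[0,0,0],[0,0,0]],[-1,[0,0,0],[0,0,0]],[-1,[0,0,0],[0,0,0]],[-1,[0,0,0],[0,0,0]]]' ; python3 st.py
python3 -c "
from h import *
im=r.capture('side')['img'];cv2.imwrite('pics/side11.png',cv2.resize(im[160:300,85:225],None,fx=4,fy=4,interpolation=cv2.INTER_CUBIC))"
```

```text
t 21.60 h 2.00 mm lat xb,yb [-0.31  0.82] turn [ 0.02 -0.03 11.89] F tool [ 0.3  1.5 -7.6] M tool [-0.67  2.28  0.11] J6 26.5 w 0.460
time_s: 22.4
tcp_pos: [0.5507, 0.2641, 0.1983]
ee_rot: [[0.495, -0.801, -0.336], [-0.588, -0.594, 0.549], [-0.64, -0.074, -0.765]]
wrist_force: [0.9, -0.2, 0.5]
gripper_width: 0.969
t 22.50 h 1.59 mm lat xb,yb [-0.2   0.86] turn [ 1.00e-02 -7.00e-02  1.19e+01] F tool [-4.4 -0.1 -3.1] M tool [-0.22  1.28  0.11] J6 26.5 w 0.988
```

View pics/side11.png

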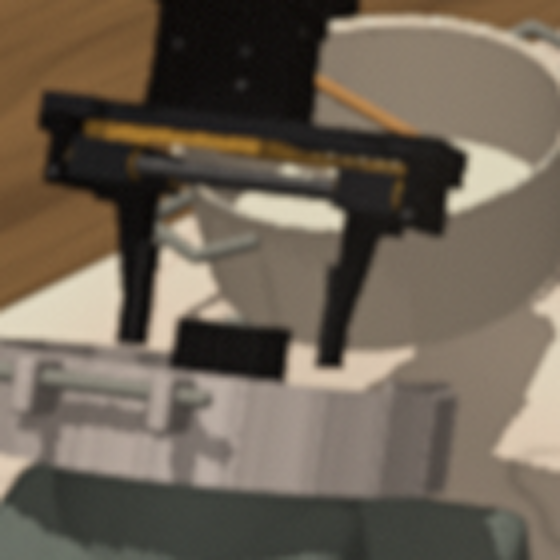

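The opening is complete, and the fingers at (135,330) and (330,355) are clear of the hub at (232,350). I retract along the axis.

```bash
python3 -m crank '[[-1,[0,0,-0.05],[0,0,0]],[-1,[0,0,-0.1],[0,0,0]],[-1,[0,0,-0.15],[0,0,0]],[-1,[0,0,-0.2],[0,0,0]],[-1,[0,0,-0.25],[0,0,0]],[-1,[0,0,-0.3],[0,0,0]],[-1,[0,0,-0.3],[0,0,0]],[-1,[0,0,-0.2],[0,0,0]]]'; python3 st.py
python3 -m crank '[[-1,[0.1,0.3,-0.1],[0,0,0]],[-1,[0.1,0.4,0],[0,0,0]],[-1,[0.1,0.4,0],[0,0,0]],[-1,[0.1,0.4,0],[0,0,0]],[-1,[0.1,0.4,0],[0,0,0]],[-1,[0.1,0.4,0],[0,0,0]],[-1,[0.05,0.2,0],[0,0,0]],[-1,[0,0,0],[0,0,0]]]'
python3 - <<'E'
from plan import *
print(r.sense()["joints"].round(1))
for n in("top","side"): cv2.imwrite(f"pics/{n}12.png",r.capture(n)["img"])
E
```

```text
time_s: 23.35
tcp_pos: [0.6042, 0.1768, 0.3199]
ee_rot: [[0.497, -0.802, -0.332], [-0.589, -0.593, 0.549], [-0.637, -0.077, -0.767]]
wrist_force: [0.4, 0.8, 0.1]
gripper_width: 0.999
t 23.45 h 161.01 mm lat xb,yb [-0.66  0.25] turn [ 0.31  0.23 11.81] F tool [-3.1 -0.8 -4.4] M tool [-0.21  1.29  0.04] J6 22.1 w 1.001
time_s: 24.25
tcp_pos: [0.436, -0.0143, 0.2641]
ee_rot: [[0.492, -0.803, -0.337], [-0.589, -0.592, 0.55], [-0.641, -0.072, -0.764]]
wrist_force: [0.7, 0.1, 0.3]
gripper_width: 1.004
[  -5.8   18.1    4.1  -31.5 -101.1   44.7]
```

View pics/top12.png

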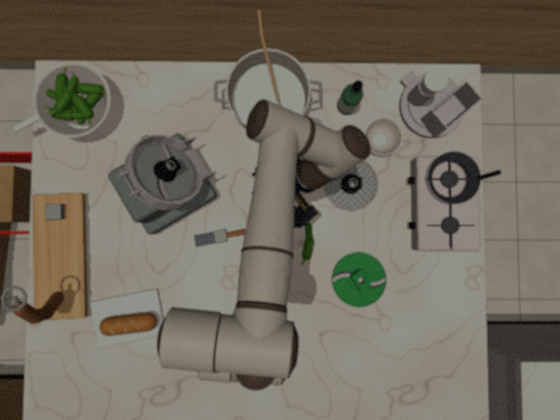

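View pics/side12.png

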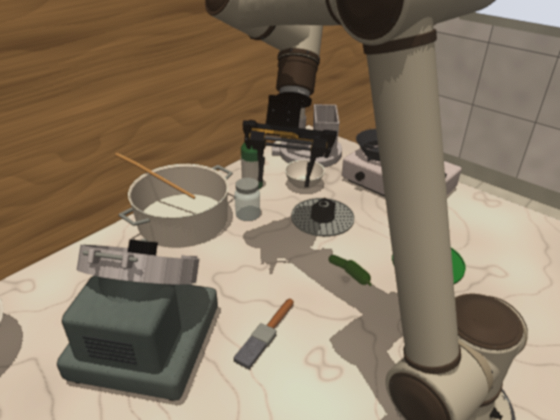

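Run:
```python
from plan import *
a=np.mean([r.capture("top")["img"].astype(float) for _ in range(6)],0);b=np.mean([r.capture("side")["img"].astype(float) for _ in range(6)],0)
a=np.clip(a*1.6,0,255)
A=cv2.resize(a[130:205,120:215].astype('uint8'),None,fx=6,fy=6,interpolation=cv2.INTER_CUBIC)
B=cv2.resize(b[232:295,75:205].astype('uint8'),None,fx=4.5,fy=4.5,interpolation=cv2.INTER_CUBIC)
cv2.imwrite("pics/top13.png",A);cv2.imwrite("pics/side13.png",B)
ang=np.radians(11.9);
for h in(0,.008):
  for L in(.046,): 
    print("h",h,"hubtop centre S",proj(S,O+zb*(h+L)).round(1),"T",proj(T,O+zb*(h+L)).round(1),"disc T",proj(T,O+zb*h).round(1), [proj(T,O+zb*(h+.006)+RB[:,0]*.09*np.cos(t)+RB[:,1]*.09*np.sin(t)).round(1).tolist() for t in(0,1.571,3.1416,4.712)])
```

```text
h 0 hubtop centre S [143.3 240.8] T [169.9 165.3] disc T [163.7 172.5] [[137.9, 181.5], [180.5, 198.2], [188.8, 162.5], [148.7, 145.1]]
h 0.008 hubtop centre S [143.9 236.6] T [171.  164.1] disc T [164.8 171.3] [[138.9, 180.3], [181.6, 197.1], [189.9, 161.3], [149.6, 143.8]]
```

View pics/top13.png

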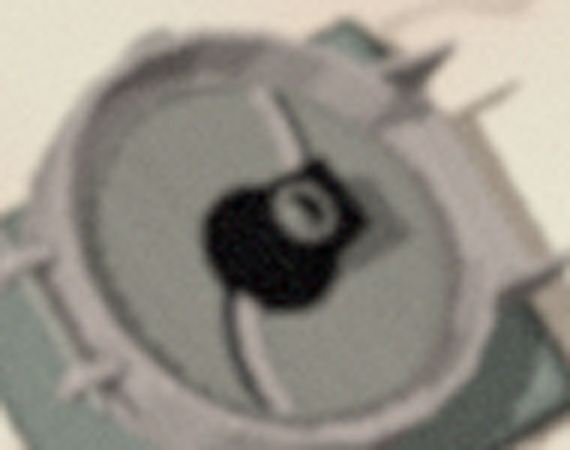

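View pics/side13.png

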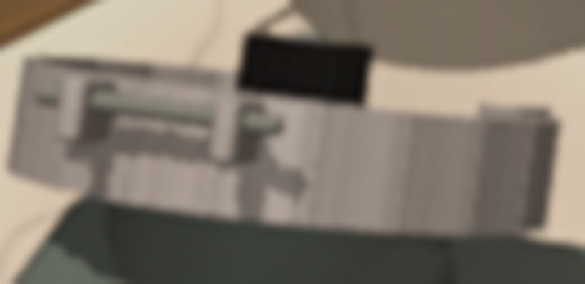

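The side view puts the hub top at row 240.5, against 240.8 predicted for home and 236.6 for on-key, so the disc is home. The grater (351,184), pepper (308,240), brush (225,236), jar and bowl are where they were. I hand in.

```bash
python3 -c "
from station import r
print(r.sense()['wrist_force'],r.sense()['time_s']);print(r.finish_job())"
```

```text
[0.00458892 0.24247632 0.43489928] 25.15
the job is handed in; nothing more can be done
None
```

The slicing disc is on the drive spindle and seated home against the flange. I handed the job in at 25.2 s with the gripper open and clear of everything.

I gripped the disc by its hub flats and tilted it 40° to the spindle's axis. I slid it on until it stopped on the drive key at about 8.5 N. Turning it about 12° under that light pressure dropped it over the key.

**Checks that agree it is home:**
- **Travel:** it came to a firm stop 7.6–7.9 mm below the key stop, against 8 mm expected. The highest pressing force I read was about 11 N.
- **Side camera:** the hub top is at row 240.5, against 240.8 predicted for home and 236.6 for resting on the key.
- **Other things:** the grater, pepper, brush, jar and small bowl look unmoved in the last pictures, judged by eye.

**Checks that were less clear:**
- **Top camera:** the hub centre fell about midway between the home and on-key predictions, roughly 0.5–0.6 px from each. This view alone does not settle it.
- **Camera offset:** before insertion, the side camera showed the disc about 1.5–2 mm off where I expected relative to the spindle. I corrected for that, and the disc slid on without side force.
- **Height scale:** the firm stop read 2 mm above the flange height I had estimated, which is within the calibration error. The key stop was off by about the same amount.

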